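# Clamp the copper bar with the click wrench

### The arm

A 6-joint arm with a two-finger parallel gripper is mounted at the origin on the work surface. World frame = base frame: x ahead of the robot, y to its left, z up, the work surface at z = 0. Lengths are in m, angles in degrees, forces in N, time in s.
With the tool pointing down it reaches from about 0.3 to 0.75 m from the base axis. Payload 8.5 kg.
Tool frame: the origin (TCP) lies between the finger pads; the fingertips stand env.finger_overhang ahead of it and the grasp point (between the pads) lies 2 mm behind it (env.finger_overhang is the distance from the TCP to the fingertips, in m); z points along the fingers, y is the line along which they close (so a half turn about z gives the same grasp; the last joint's range is limited). The gripper opens to 85 mm and grips with 20 to 120 N. Pads are 22 mm wide; open, the fingers measure 114 mm over their backs; the gripper's body (76 mm by 85 mm) begins 54 mm behind the grasp point. The pads swing forward as they close: fully open they stand 13 mm farther back than shut.
Start: joints at [-77.997, 21.807, 74.336, -0, 83.858, -12.336], TCP at [0.227, -0.501, 0.223] pointing down, gripper open.
Joint ranges: [-178.18, 178.18], [-50.72, 133.34], [12.68, 142.11], [-81.47, 261.47], [9.98, 163.14], [-165.26, 165.26]. Speed limits (degrees/s): [136.94, 136.94, 180, 180, 180, 180].

### API

Orientations are given as a 3x3 rotation matrix whose columns are the frame's x, y, z axes.
In Python, from rig import env gives the robot as it stands. The module is installed in compiled form; this text tells all that it offers.
- The arm moves only by the tool jog_arm, never from a script. Its arguments are lists of equal length, an entry for each row: "hand": the finger opening in m, from 0 to 0.0854; "travel": the shift along the world's x, y, z in m, a list of three; "yaw": the turn about the world's z in rad. A call has exactly 5 rows; each row shifts and turns the commanded pose from where the row before left it; what a row does not reach is not made up. A row lasts 1/8 s, in which the tool goes at most 62.5 mm and 10.7 degrees, less where a joint would pass 70% of its speed; a pose out of reach is approached as far as the arm can. A call is refused whole if a number of a shift passes 0.0625 or a number of a turn 0.188, either way. A call with a gripper value outside its range is refused whole. The fingers move at their own pace and stop on an object; "grip_force" is the grip in N (left out, the last holds). Time passes only in rows, so rows that do not move let the fingers close, or fill a call up. It gives the time, the measured TCP pose, the force, the opening and the grip force at its end, in the units of the state.
- env.observe(): the state, without advancing time (a new reading comes with each control period).
- env.get_image(name): name is "side" or "top" or "wrist"; returns the picture (480x640x3 uint8, red, green, blue); there is no depth.
- env.calibration(name): a dict with "fx", "fy", "cx", "cy" (pixels), "position" and "rotation" of the camera in the world; the wrist camera has in their place "hand_eye" (4x4, takes a point from camera to tool coordinates, whose origin is the TCP and whose axes are the flange's). Camera axes: x right, y down, z forward; pixel columns grow to the right and rows downward; lengths in m; the calibration is good to about 2 mm. A picture is of the moment at which its call begins: read the wrist's pose just before it. calibration takes no time and is no camera call.
- env.close_job(): hands the job in; it is judged then, once.
The state is a dict: "time_s": time; "q": joint angles; "qvel": joint speeds; "joint_efforts": joint torques, N m; "position": TCP position; "tool_rot": TCP orientation; "ft_force": force on the tool from outside, world axes, zero at the start; "wrist_torque": the same for the moment, N m; "grip_width": finger opening in m; "gripper_force": force on a finger pad.
Only numpy, scipy, OpenCV 4.12 (cv2) and the standard library are available. Lean on these libraries where they do the work, as an engineer would, in place of code of your own. Each camera call takes 0.05 s, during which the arm holds its last target. There are 200 camera calls.

### The job

Slide the loose copper bar into the fixture's nest, under the clamp strap and fully home against the stop without ramming it. Then tighten the clamp by turning its click wrench clockwise (seen from above) until it clicks over, and stop at once: do not push on to the wrench's solid stop. Let go, leaving the bar clamped and the other things on the bench alone.

Things in the scene. Friction and masses are not known exactly. Their poses are not given: they have to be found in the camera images.
- bar_center (a point): Centre of the loose copper bar, 100 (x) x 22 (y) x 28 (z) mm, 0.4 to 0.65 kg, lying on the bench; x runs along the bar, which may go in either end first.
- fixture: Fixed dark steel plate, 190 (x) x 200 (y) x 12 mm, flat on the bench, carrying the nest (its -y half) and the clamp (its +y half). Origin at the centre of its underside; x points away from the robot, along the nest; z up. Lightly oiled: the bar slides on it easily.
- nest_home (a point): Where the bar's centre lies when fully home, 26 mm above the bench; axes as the fixture's. The nest is a channel on the plate between rails 6 mm tall, 8 mm thick, 27 mm apart (5 mm wider than the bar), from 70 mm before this point (flared from -60) to 55 mm beyond; open on top and at the -x end.
- stop_face (a point): Middle of the face of the rigid blue stop block at the nest's +x end, 26 mm above the bench, 50 mm beyond nest_home: the home bar's end touches it. Block 60 mm wide, its top 38 mm above the bench.
- toe (a point): Underside of the steel clamp strap (24 mm wide, 12 mm thick) over the nest, crossing it from 20 to 44 mm beyond nest_home, so the bar must slide in under it. Starts 43.5 to 46.5 mm above the bench (bar's top in the nest: 40 mm), sinks 6 mm per rad of clockwise turn, stops when down on the bar.
- nut_axis (a point): Fixed point on the vertical axis of stud and nut, 86 mm above the bench, 100 mm from the nest's middle line; axes as the fixture's. The captive click wrench turns about it. Clockwise from above tightens: first 0.65 to 1.05 rad of light running down (about 2 N at the grip), then the nut is tight; where that comes differs each time. Counter-clockwise loosens.
- grip (a point): Middle of the black round grip of the click wrench, 140 mm from nut_axis, 86 mm above the bench. Grip 24 mm in diameter, level, from 105 to 193 mm from nut_axis, free below (bench, or plate top at 12 mm); x points outward along the handle. Starts pointing 65 to 125 degrees counter-clockwise from the fixture's +x, seen from above.
- pin (a joint): Red pin on the wrench head, m. Once the nut is tight, the push at mid-grip climbs steeply to about 12 N; then the wrench clicks: the handle gives about a joint 35 mm from nut_axis and the push drops, to some 10 N by 5 mm and 5 N by 16 mm. The pin rises with the give: 0.5 mm (4 mm at mid-grip) is a click, 2 mm (16 mm) too far, 2.3 mm (19 mm) the solid stop. Let go, it springs back. Too small to read: feel it.
- caliper: Bystander, leave alone: steel vernier caliper lying on the bench, about 200 x 50 mm, 8 mm thick. Origin at its underside.
- red_case: Bystander, leave alone: red plastic case, 90 x 130 x 48 mm. Origin at its underside.
- electrode_a: Bystander, leave alone: short copper electrode, 40 x 40 x 25 mm block with a round 20 mm stem, 55 mm tall. Origin at its underside.
- electrode_b: Bystander, leave alone: short copper electrode, 35 x 50 x 20 mm block with a fin, 50 mm tall. Origin at its underside.
- oil: Bystander, leave alone: yellow oil bottle with a red cap, 60 mm diameter, 150 mm tall. Origin at its underside.
- bolt_cup: Bystander, leave alone: open aluminium cup, 70 mm diameter, 60 mm tall. Origin at its underside.
- screwdriver: Bystander, leave alone: orange-handled screwdriver lying on the bench. Origin at its underside.

How it is judged:
By the outcome, as a careful person would: the job done as asked, in the order asked, and still so for the second after the job is handed in, with the robot touching nothing.
It also fails if it takes over 72 s, if anything falls off the work surface, if the arm or the gripper's body presses on something with over 40 N, if the wrist force passes 120 N, or if a joint passes its speed limit or range.

## Working session

There is one attempt and no reset: what is moved stays moved. The work goes in short steps, Python scripts to look and compute and a tool call to move; the robot and the scene stay as the last step left them, time stands still between calls to the robot, and variables do not carry over. Pictures are saved under pics/ and viewed, at most 12 in all, crops included, and the job is handed in when it is done.

Besides the shell and the picture viewer there is one more tool, called in YAML: its name, and indented under it one key for each argument. jog_arm: Moves the arm, as the interface text tells. Its arguments: {"type":"object","properties":{"hand":{"type":"array"},"travel":{"type":"array"},"yaw":{"type":"array"},"grip_force":{"type":"number"}},"required":["hand","travel","yaw"]}

```bash
mkdir -p pics
cat > h.py <<'E'
import numpy as np, cv2
from rig import env
def shot(n,f):
    im=env.get_image(n); cv2.imwrite('pics/'+f,im[:,:,::-1]); return im
def ray(n,u,v,z):
    c=env.calibration(n); R=np.array(c['rotation']); p=np.array(c['position'])
    d=R@np.array([(u-c['cx'])/c['fx'],(v-c['cy'])/c['fy'],1]); return p+d*(z-p[2])/d[2]
def proj(n,X):
    c=env.calibration(n); q=np.array(c['rotation']).T@(np.array(X)-np.array(c['position']))
    return c['fx']*q[0]/q[2]+c['cx'],c['fy']*q[1]/q[2]+c['cy']
E
python3 - <<'E'
from h import *
print(env.finger_overhang)
for n in('top','side'): shot(n,n+'0.png'); print(env.calibration(n))
o=env.observe();print(o['position'],o['tool_rot'],o['ft_force'],o['time_s'])
E
```

```text
0.017
{'fx': 543.2592990781978, 'fy': 543.2592990781978, 'cx': 324.6207998483818, 'cy': 232.28810921409072, 'position': array([0.41634612, 0.04509367, 1.2442716 ]), 'rotation': array([[ 0.00301204, -0.99909675,  0.0423864 ],
       [-0.9998711 , -0.0023405 ,  0.01588387],
       [-0.01577032, -0.04242878, -0.99897502]])}
{'fx': 461.98217972999146, 'fy': 461.98217972999146, 'cx': 320.798189437769, 'cy': 243.07312760858795, 'position': array([-0.00221637,  0.7003603 ,  0.90135185]), 'rotation': array([[-0.80672942, -0.42666043,  0.40883802],
       [-0.59064017,  0.56087461, -0.58014125],
       [ 0.01821645, -0.70949317, -0.70447683]])}
[ 0.2266158  -0.5008518   0.22246634] [[ 9.11118136e-01  4.12145185e-01 -2.97353915e-04]
 [ 4.12145216e-01 -9.11117292e-01  1.26493600e-03]
 [ 2.50412989e-04 -1.27505913e-03 -9.99999156e-01]] [ 0.44977083  0.97329909 -0.53214439] 0.1
```

View pics/top0.png

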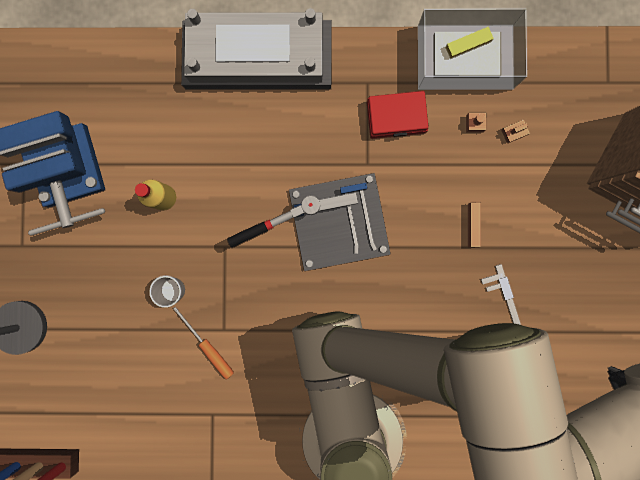

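View pics/side0.png

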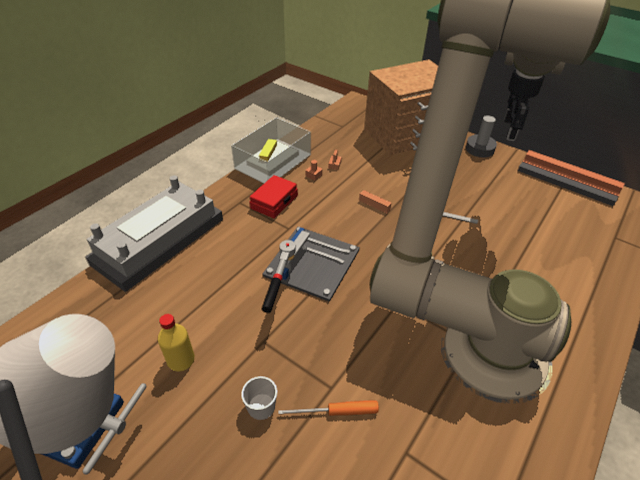

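The top view shows the plate at about (339,222), the bar at (474,225), the wrench nut at (311,205) with its grip at (250,233), and the stop at (353,188). Next I'll measure them with masks.

Run:
```python
from h import *
im=cv2.imread('pics/top0.png')
hsv=cv2.cvtColor(im,cv2.COLOR_BGR2HSV)
def rect(m,box,z,name):
    k=np.zeros_like(m);x0,y0,x1,y1=box;k[y0:y1,x0:x1]=m[y0:y1,x0:x1]
    c=max(cv2.findContours(k,cv2.RETR_EXTERNAL,cv2.CHAIN_APPROX_NONE)[0],key=cv2.contourArea)
    w=np.array([ray('top',*p[0],z)[:2] for p in c],np.float32)
    r=cv2.minAreaRect(w); b=cv2.boxPoints(r)
    print(name,cv2.contourArea(c),np.round(r[0],4),np.round(r[1],4),round(r[2],2),np.round(b,4).tolist()); return c
H,S,V=cv2.split(hsv)
crop=cv2.resize(im[165:280,210:400],None,fx=4.2,fy=4.2,interpolation=cv2.INTER_CUBIC);cv2.imwrite('pics/c.png',crop)
rect(((S<60)&(V<125)).astype(np.uint8)*255,(270,160,400,285),.012,'plate')
rect(((S>90)&(H>100)&(H<130)).astype(np.uint8)*255,(320,170,385,205),.038,'stop')
print(hsv[225,474],hsv[225,455],hsv[222,320],hsv[234,250])
rect(((V<70)).astype(np.uint8)*255,(205,205,275,260),.086,'grip')
b=cv2.resize(im[190:260,440:510],None,fx=6,fy=6,interpolation=cv2.INTER_CUBIC);cv2.imwrite('pics/b.png',b)
d=np.zeros((600,800,3),np.uint8);d[:483,:798]=crop;
cv2.imwrite('pics/c.png',d)
lab=cv2.cvtColor(im,cv2.COLOR_BGR2LAB);print(lab[225,450:500:2].tolist())
```

```text
plate 6240.5 [0.4923 0.036 ] [0.1883 0.2063] 11.06 [[0.3801000118255615, 0.11919999867677689], [0.4196999967098236, -0.08330000191926956], [0.6044999957084656, -0.0471000000834465], [0.5649999976158142, 0.15530000627040863]]
stop 129.0 [0.5667 0.0007] [0.014  0.0582] 10.73 [[0.5544000267982483, 0.02800000086426735], [0.5651999711990356, -0.029100000858306885], [0.5789999961853027, -0.026499999687075615], [0.5681999921798706, 0.03060000017285347]]
[ 15 118 193] [ 14 122 144] [15 21 98] [165  15  35]
grip 420.0 [0.4537 0.2438] [0.024  0.1186] 26.74 [[0.4162999987602234, 0.2913999855518341], [0.46970000863075256, 0.18549999594688416], [0.491100013256073, 0.19629999995231628], [0.4377000033855438, 0.30219998955726624]]
[[124, 139, 153], [123, 138, 152], [123, 138, 152], [123, 138, 152], [123, 138, 152], [130, 140, 153], [68, 134, 142], [71, 135, 143], [73, 134, 143], [45, 135, 138], [19, 137, 133], [166, 142, 158], [165, 139, 158], [163, 140, 157], [167, 139, 157], [138, 142, 154], [119, 140, 152], [120, 140, 152], [120, 139, 152], [120, 139, 152], [119, 139, 152], [120, 139, 151], [119, 139, 151], [120, 138, 152], [121, 139, 152]]
```

View pics/c.png

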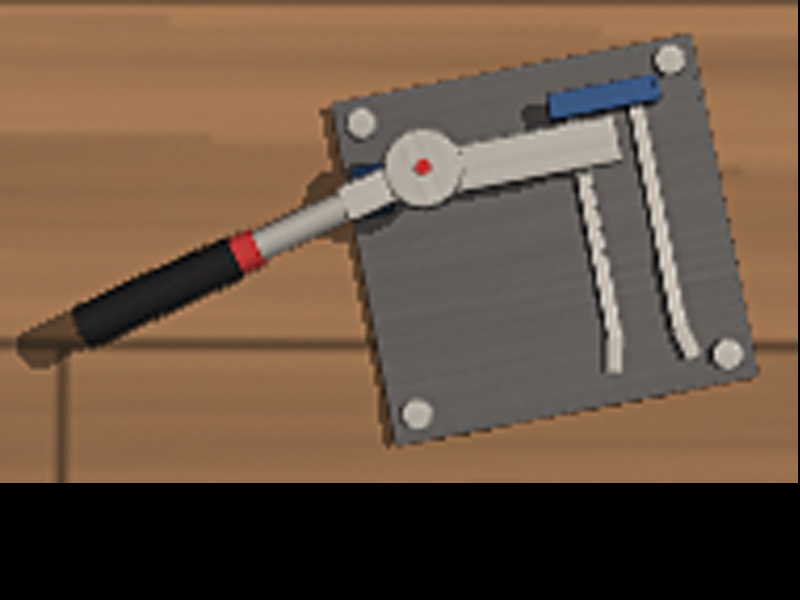

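View pics/b.png

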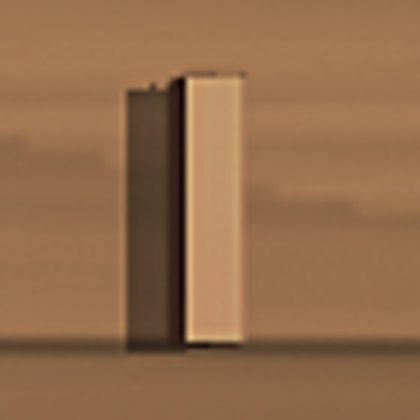

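The crop shows the rails at (580,175)–(615,372) and (633,108)–(693,357), the nut at (423,167), the grip from (85,330) to (232,255), and the plate corners at (333,103), (690,36), (757,373) and (393,445). The bar's top face spans u 187–242, v 77–342 in its own crop.

Run:
```python
from h import *
C=lambda u,v,z:ray('top',(u+.5)/4.2-.5+210,(v+.5)/4.2-.5+165,z)[:2]
B=lambda u,v,z:ray('top',(u+.5)/6-.5+440,(v+.5)/6-.5+190,z)[:2]
r=lambda a:np.round(a,4)
P=[C(*p,.012) for p in[(333,103),(690,36),(757,373),(393,445)]]
print('plate',r(P),'c',r(np.mean(P,0)))
for a,b in[(3,0),(2,1)]:
    d=P[b]-P[a];print(np.degrees(np.arctan2(d[1],d[0])),np.linalg.norm(d))
for a,b in[(0,1),(3,2)]:
    d=P[b]-P[a];print(np.degrees(np.arctan2(d[0],-d[1])),np.linalg.norm(d))
print('bar',r([B(187,77,.028),B(242,77,.028),B(242,342,.028),B(187,342,.028)]),r(B(214.5,209.5,.028)))
n=C(423,167,.1);print('nut',r(n),r(C(423,167,.086)))
g=[C(75,318,.086),C(97,347,.086),C(243,268,.086),C(230,238,.086)];print('grip',r(g),r(C(423,167,.09)))
for p in[(586,190),(605,310),(641,130),(672,310)]: print('rail',r(C(*p,.018)))
print('stop bl br',r(C(552,119,.038)),r(C(660,99,.038)))
# segment-based refinement: light rails
```

```text
plate [[ 0.5669  0.1465]
 [ 0.6036 -0.0472]
 [ 0.4211 -0.0831]
 [ 0.3817  0.113 ]] c [0.4933 0.0323]
10.244730752864575 0.18821150045841642
11.125226852322594 0.18602645392582923
10.733051744058066 0.1970822537995534
11.358413024449455 0.1999715301820116
bar [[ 0.5356 -0.2623]
 [ 0.5356 -0.2827]
 [ 0.4369 -0.2818]
 [ 0.4368 -0.2615]] [ 0.4861 -0.2721]
nut [0.5239 0.0937] [0.5252 0.0943]
grip [[0.4478 0.2713]
 [0.433  0.2599]
 [0.4735 0.1858]
 [0.4888 0.1925]] [0.5248 0.0941]
rail [0.5193 0.0093]
rail [ 0.4547 -0.001 ]
rail [ 0.5518 -0.0203]
rail [ 0.4548 -0.037 ]
stop bl br [0.5554 0.0279] [ 0.5661 -0.0293]
```

jog_arm:
  hand: [0.06, 0.06, 0.06, 0.06, 0.06]
  travel:
    - [0.04, 0.04, -0.01]
    - [0.04, 0.04, -0.01]
    - [0.04, 0.04, -0.01]
    - [0.04, 0.04, -0.01]
    - [0.04, 0.04, -0.01]
  yaw: [-0.085, -0.085, -0.085, -0.085, -0.085]
  grip_force: 60

```text
time_s: 0.72
position: [0.4277, -0.2996, 0.1725]
tool_rot: [[1.0, -0.003, -0.0], [-0.003, -1.0, 0.0], [-0.0, -0.0, -1.0]]
ft_force: [0.4, 0.4, -0.6]
grip_width: 0.0602
gripper_force: 0.0
```

jog_arm:
  hand: [0.06, 0.06, 0.06, 0.06, 0.06]
  travel:
    - [0.039, 0.029, 0]
    - [0, 0, -0.03]
    - [0, 0, -0.03]
    - [0, 0, 0]
    - [0, 0, 0]
  yaw: [0, 0, 0, 0, 0]

```text
time_s: 1.35
position: [0.466, -0.2725, 0.114]
tool_rot: [[1.0, -0.0, 0.001], [-0.0, -1.0, -0.001], [0.001, 0.001, -1.0]]
ft_force: [-0.4, 0.1, 0.4]
grip_width: 0.0602
gripper_force: 0.0
```

jog_arm:
  hand: [0.06, 0.06, 0.06, 0.06, 0.06]
  travel:
    - [0, 0, -0.03]
    - [0, 0, -0.03]
    - [0, 0, -0.02]
    - [0, 0, -0.008]
    - [0, 0, 0]
  yaw: [0, 0, 0, 0, 0]

```text
time_s: 1.98
position: [0.466, -0.2725, 0.0257]
tool_rot: [[1.0, -0.0, 0.001], [-0.0, -1.0, -0.001], [0.001, 0.001, -1.0]]
ft_force: [0.5, -0.1, -0.6]
grip_width: 0.0599
gripper_force: 0.0
```

jog_arm:
  hand: [0.01, 0.01, 0.01, 0.01, 0.01]
  travel:
    - [0, 0, 0]
    - [0, 0, 0]
    - [0, 0, 0]
    - [0, 0, 0]
    - [0, 0, 0]
  yaw: [0, 0, 0, 0, 0]
  grip_force: 70

```text
time_s: 2.6
position: [0.4657, -0.2721, 0.0251]
tool_rot: [[1.0, -0.0, 0.0], [-0.0, -1.0, -0.0], [0.0, 0.0, -1.0]]
ft_force: [0.1, -0.2, -1.0]
grip_width: 0.01
gripper_force: 0.0
```

Run:
```python
from h import *
a=shot('top','t1.png')
w=shot('wrist','w1.png')
o=env.observe();print(o['position'],o['grip_width'],o['gripper_force'],proj('top',[.466,-.272,.028]))
print(env.calibration('wrist'))
c=cv2.resize(cv2.imread('pics/t1.png')[170:280,400:540],(560,440))
s=cv2.resize(cv2.imread('pics/w1.png'),(400,300)) ; d=np.zeros((600,800,3),np.uint8); d[:440,:400]=c[:,80:480]; d[:300,400:]=s; cv2.imwrite('pics/m1.png',d)
```

```text
[ 0.46564985 -0.2720899   0.02501042] 0.010070242313654974 0.0 (np.float64(475.38760562015614), np.float64(233.51530051652452))
{'fx': 421.13304496980726, 'fy': 421.13304496980726, 'cx': 317.46139650403745, 'cy': 234.19535650438908, 'hand_eye': array([[-1.50015084e-04, -9.60409028e-01, -2.78593748e-01,
         7.12528433e-02],
       [ 9.99999933e-01, -2.37257923e-04,  2.79437635e-04,
        -3.91240043e-04],
       [-3.34473002e-04, -2.78593688e-01,  9.60408999e-01,
        -1.51476764e-01],
       [ 0.00000000e+00,  0.00000000e+00,  0.00000000e+00,
         1.00000000e+00]])}
```

View pics/m1.png

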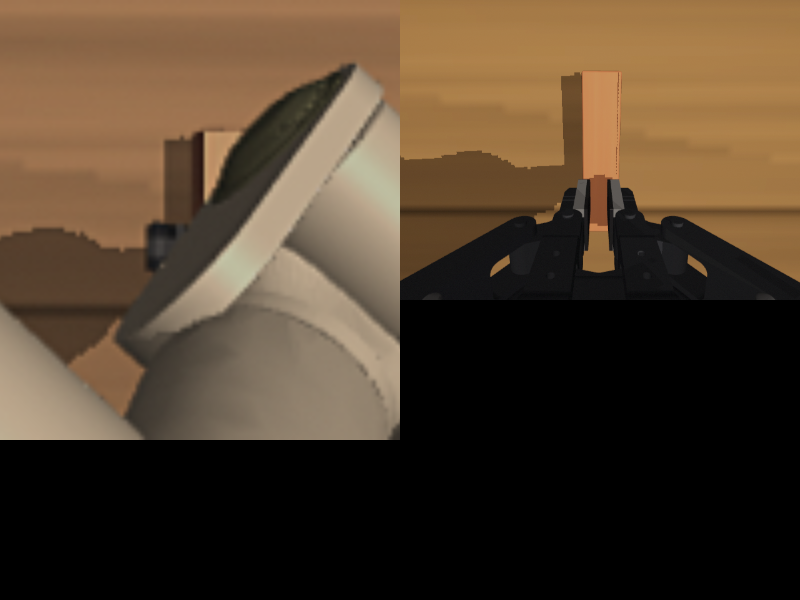

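The fingers straddle the bar in the wrist view (bar spans columns 582–620 of the crop), yet the gap reads 10 mm with no force. I'll check this geometrically.

Run:
```python
from h import *
c=env.calibration('wrist');o=env.observe();T=np.eye(4);T[:3,:3]=o['tool_rot'];T[:3,3]=o['position'];M=T@np.array(c['hand_eye'])
def wr(u,v,z):
    d=M[:3,:3]@[(u-c['cx'])/c['fx'],(v-c['cy'])/c['fy'],1];p=M[:3,3];return np.round(p+d*(z-p[2])/d[2],4)
for u,v in[(293,113),(352,113),(293,285),(352,285),(320,368)]:
    print(u,v,wr(u,v,.028),wr(u,v,0))
def pr(X):
    q=np.linalg.inv(M)@np.r_[X,1];return np.round([c['fx']*q[0]/q[2]+c['cx'],c['fy']*q[1]/q[2]+c['cy']])
print(pr([.466,-.272,.028]),pr([.466,-.267,.008]),pr([.477,-.267,.008]),pr([.466,-.267,.025]),pr([.436,-.272,.028]))
print({k:np.round(o[k],3) for k in('ft_force','joint_efforts','q','grip_width','gripper_force')})
im=cv2.imread('pics/w1.png')[230:400,220:420];cv2.imwrite('pics/w1c.png',cv2.resize(im,None,fx=3.5,fy=3.5,interpolation=cv2.INTER_CUBIC))
```

```text
293 113 [ 0.5366 -0.2635  0.028 ] [ 0.5365 -0.2619  0.    ]
352 113 [ 0.5366 -0.2835  0.028 ] [ 0.5365 -0.2857  0.    ]
293 285 [ 0.4737 -0.2624  0.028 ] [ 0.4618 -0.2607  0.    ]
352 285 [ 0.4737 -0.2849  0.028 ] [ 0.4618 -0.2874  0.    ]
320 368 [ 0.4375 -0.2728  0.028 ] [ 0.4187 -0.2729  0.    ]
[318. 304.] [306. 283.] [306. 259.] [305. 300.] [318. 371.]
{'ft_force': array([-0.266, -0.195, -0.069]), 'joint_efforts': array([ 3.0000e-03, -4.8082e+01, -1.5625e+01,  0.0000e+00,  1.0000e-03,
        0.0000e+00]), 'q': array([-42.882,  33.755,  91.312,  -0.   ,  54.938,  47.13 ]), 'grip_width': np.float64(0.01), 'gripper_force': np.float64(0.0)}
```

View pics/w1c.png

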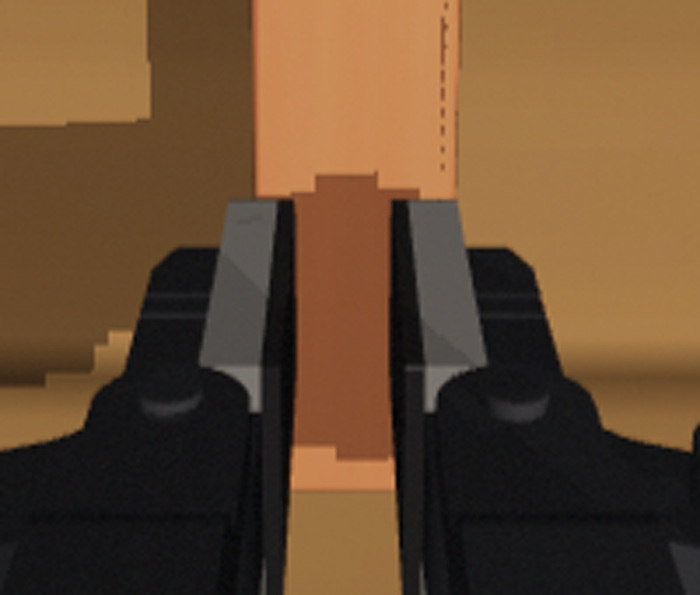

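The finger shadow lies on the bar's top and the pads are only 10 mm apart over a 22 mm bar. So the tips are really above the bar, at least 3 mm higher than the TCP reading, not 17 mm below it. I can therefore safely go 20 mm lower with the fingers open, then check again.

jog_arm:
  hand: [0.06, 0.06, 0.06, 0.06, 0.06]
  travel:
    - [0, 0, 0]
    - [0, 0, 0]
    - [0, 0, 0]
    - [0, 0, -0.004]
    - [0, 0, -0.004]
  yaw: [0, 0, 0, 0, 0]

```text
time_s: 3.32
position: [0.4656, -0.2721, 0.0167]
tool_rot: [[1.0, -0.0, -0.0], [-0.0, -1.0, 0.0], [-0.0, -0.0, -1.0]]
ft_force: [0.2, -0.1, 0.4]
grip_width: 0.0601
gripper_force: 0.0
```

jog_arm:
  hand: [0.06, 0.06, 0.06, 0.06, 0.06]
  travel:
    - [0, 0, -0.003]
    - [0, 0, -0.003]
    - [0, 0, -0.003]
    - [0, 0, -0.003]
    - [0, 0, 0]
  yaw: [0, 0, 0, 0, 0]

```text
time_s: 3.95
position: [0.4656, -0.2721, 0.0048]
tool_rot: [[1.0, -0.0, -0.0], [-0.0, -1.0, 0.0], [-0.0, -0.0, -1.0]]
ft_force: [-0.8, -0.5, -0.5]
grip_width: 0.0602
gripper_force: 0.0
```

jog_arm:
  hand: [0.01, 0.01, 0.01, 0.01, 0.01]
  travel:
    - [0, 0, 0]
    - [0, 0, 0]
    - [0, 0, 0]
    - [0, 0, 0]
    - [0, 0, 0]
  yaw: [0, 0, 0, 0, 0]
  grip_force: 25

```text
time_s: 4.58
position: [0.4659, -0.2724, 0.0054]
tool_rot: [[1.0, -0.0, 0.001], [-0.0, -1.0, -0.001], [0.001, 0.001, -1.0]]
ft_force: [-0.0, -1.2, 4.7]
grip_width: 0.021
gripper_force: 28.8
```

Run:
```python
from h import *
shot('wrist','w2.png')
im=cv2.imread('pics/w2.png')[200:440,180:460];cv2.imwrite('pics/w2c.png',cv2.resize(im,None,fx=2.5,fy=2.5,interpolation=cv2.INTER_CUBIC))
```

```text
(no output)
```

View pics/w2c.png

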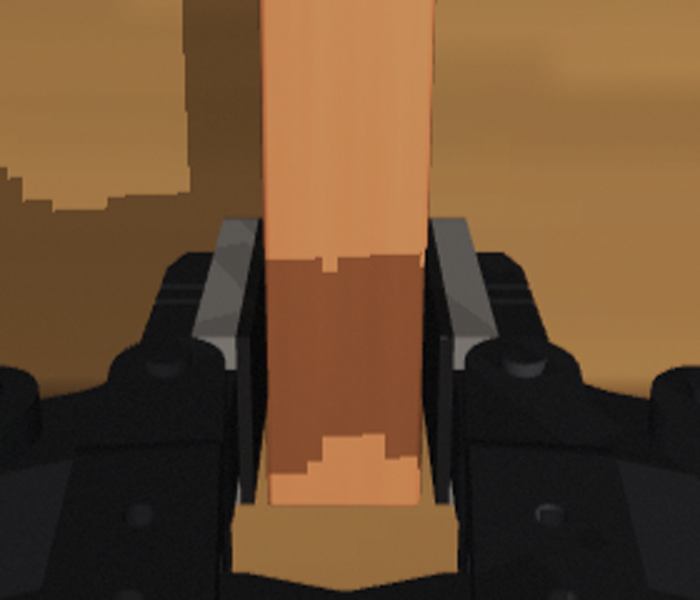

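The bar is held at 28.8 N. Pad tips sit about 17 mm above the bench, so the pads overlap the bar by about 11 mm. I'll firm the grip, lift and carry it to the nest mouth.

jog_arm:
  hand: [0.01, 0.01, 0.01, 0.01, 0.01]
  travel:
    - [0, 0, 0]
    - [0, 0, 0.005]
    - [0, 0, 0.01]
    - [0, 0, 0.01]
    - [0, 0, 0.005]
  yaw: [0, 0, 0, 0, 0]
  grip_force: 70

```text
time_s: 5.25
position: [0.4658, -0.2721, 0.0358]
tool_rot: [[1.0, -0.0, 0.001], [-0.0, -1.0, -0.0], [0.001, 0.0, -1.0]]
ft_force: [0.3, 0.7, -5.8]
grip_width: 0.0201
gripper_force: 69.0
```

jog_arm:
  hand: [0.01, 0.01, 0.01, 0.01, 0.01]
  travel:
    - [-0.008, 0.04, 0]
    - [-0.008, 0.04, 0]
    - [-0.008, 0.04, 0]
    - [-0.008, 0.04, 0]
    - [-0.008, 0.03, 0]
  yaw: [0.038, 0.038, 0.038, 0.038, 0.036]

```text
time_s: 5.88
position: [0.4252, -0.0806, 0.0353]
tool_rot: [[0.982, 0.188, 0.0], [0.188, -0.982, 0.0], [0.0, -0.0, -1.0]]
ft_force: [-1.0, -0.4, -6.6]
grip_width: 0.02
gripper_force: 69.4
```

jog_arm:
  hand: [0.01, 0.01, 0.01, 0.01, 0.01]
  travel:
    - [0.0, 0.03, 0]
    - [0.006, 0.02, 0]
    - [0.006, 0.01, 0]
    - [0, 0, 0]
    - [0, 0, 0]
  yaw: [0, 0, 0, 0, 0]

```text
time_s: 6.5
position: [0.4377, -0.0227, 0.035]
tool_rot: [[0.983, 0.186, -0.0], [0.186, -0.983, -0.0], [-0.0, 0.0, -1.0]]
ft_force: [-0.4, -0.8, -6.6]
grip_width: 0.0201
gripper_force: 69.4
```

Run:
```python
from h import *
o=env.observe();print(o['position'],np.round(o['tool_rot'],4))
shot('wrist','w3.png')
```

```text
[ 0.43766932 -0.02266619  0.0350004 ] [[ 9.825e-01  1.862e-01 -1.000e-04]
 [ 1.862e-01 -9.825e-01 -1.000e-04]
 [-1.000e-04  1.000e-04 -1.000e+00]]
```

View pics/w3.png

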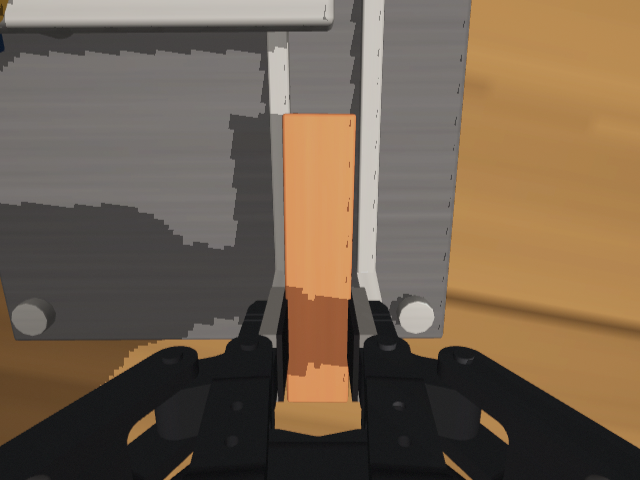

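The wrist view shows the bar at (320,115)–(320,400) over the channel, the left rail spanning columns 267–288 at row 40, and the right rail 363–384 at row 5 and 360–377 at row 265. I'll compute the channel centreline from these.

```bash
cat >> h.py <<'E'
def wr(u,v,z):
    c=env.calibration('wrist');o=env.observe();T=np.eye(4);T[:3,:3]=o['tool_rot'];T[:3,3]=o['position'];M=T@np.array(c['hand_eye'])
    d=M[:3,:3]@[(u-c['cx'])/c['fx'],(v-c['cy'])/c['fy'],1];p=M[:3,3];return (p+d*(z-p[2])/d[2])
E
python3 - <<'E'
from h import *
g=cv2.cvtColor(cv2.imread('pics/w3.png'),cv2.COLOR_BGR2GRAY)
for v in(10,60,110,160,210,250): print(v,g[v,355:390].tolist())
for v in(40,60,80,100): print(v,g[v,260:296].tolist())
o=env.observe();R=np.array(o['tool_rot'])[:2,:2];p=o['position'][:2]
L=lambda u,v,z:np.round((wr(u,v,z)[:2]-p)@R*1e3,1)  # tool x, tool y (y flipped)
for q in[(288,40),(288,100),(363,5),(384,5),(360,265),(377,265)]:print(q,L(*q,.018))
print('bar',L(283,115,.058),L(356,115,.058),L(288,402,.058),L(348,402,.058))
print('strap edge',L(332,27,.045))
E
```

```text
10 [68, 69, 69, 69, 70, 70, 59, 74, 141, 173, 198, 196, 196, 196, 197, 197, 198, 198, 198, 197, 197, 198, 197, 197, 196, 183, 198, 194, 182, 104, 119, 119, 118, 119, 119]
60 [68, 69, 69, 67, 67, 59, 79, 147, 179, 198, 197, 198, 198, 198, 197, 198, 198, 198, 197, 198, 198, 198, 198, 198, 199, 199, 188, 150, 116, 117, 116, 117, 116, 117, 116]
110 [69, 68, 68, 67, 58, 83, 150, 182, 199, 198, 198, 198, 199, 198, 198, 198, 199, 198, 198, 199, 198, 196, 131, 200, 192, 185, 118, 118, 118, 117, 117, 118, 118, 117, 117]
160 [69, 68, 69, 62, 87, 155, 184, 198, 198, 199, 199, 198, 198, 198, 198, 198, 199, 198, 198, 198, 199, 199, 197, 193, 113, 118, 119, 118, 118, 118, 119, 119, 119, 120, 119]
210 [68, 67, 62, 90, 156, 190, 197, 199, 199, 198, 197, 197, 198, 198, 197, 197, 198, 199, 199, 199, 200, 189, 145, 116, 115, 115, 116, 116, 116, 116, 114, 115, 115, 115, 115]
250 [68, 63, 80, 152, 183, 196, 197, 197, 197, 198, 197, 198, 198, 197, 198, 198, 198, 198, 199, 197, 193, 101, 117, 117, 116, 117, 117, 117, 116, 116, 116, 117, 117, 117, 117]
40 [68, 67, 68, 67, 67, 68, 66, 114, 122, 130, 129, 129
[... 177 characters left out ...]
, 196, 196, 196, 196, 196, 196, 196, 196, 196, 196, 196, 196, 196, 197, 193, 184, 144, 108, 117, 117, 117, 117, 115, 117]
80 [114, 115, 114, 103, 67, 68, 67, 68, 105, 166, 195, 196, 196, 197, 197, 196, 196, 196, 197, 196, 197, 197, 196, 197, 197, 197, 198, 189, 180, 102, 114, 114, 115, 115, 115, 116]
100 [116, 70, 69, 69, 68, 69, 70, 69, 74, 139, 176, 198, 197, 196, 197, 197, 196, 196, 197, 197, 197, 196, 197, 197, 195, 133, 197, 194, 185, 136, 108, 120, 120, 121, 119, 120]
(288, 40) [ 96.7 -11. ]
(288, 100) [ 75.7 -11.5]
(363, 5) [108.3  16.2]
(384, 5) [108.3  23.7]
(360, 265) [ 8.8 17.9]
(377, 265) [ 8.8 25.1]
bar [ 70.5 -10.4] [70.5 11.1] [-28.7 -10.8] [-28.7  10.7]
strap edge [96.3  4.2]
```

jog_arm:
  hand: [0.01, 0.01, 0.01, 0.01, 0.01]
  travel:
    - [0.0004, -0.002, 0]
    - [0, 0, -0.006]
    - [0, 0, -0.006]
    - [0, 0, -0.003]
    - [0, 0, -0.001]
  yaw: [0, 0, 0, 0, 0]

```text
time_s: 7.18
position: [0.438, -0.0241, 0.0187]
tool_rot: [[0.982, 0.187, -0.0], [0.187, -0.982, 0.0], [-0.0, -0.0, -1.0]]
ft_force: [1.1, -0.0, -5.9]
grip_width: 0.0202
gripper_force: 69.5
```

jog_arm:
  hand: [0.01, 0.01, 0.01, 0.01, 0.01]
  travel:
    - [0, 0, -0.0005]
    - [0, 0, -0.0005]
    - [0, 0, 0]
    - [0, 0, 0]
    - [0, 0, 0]
  yaw: [0, 0, 0, 0, 0]

```text
time_s: 7.8
position: [0.4381, -0.0241, 0.0181]
tool_rot: [[0.982, 0.187, 0.0], [0.187, -0.982, -0.0], [0.0, 0.0, -1.0]]
ft_force: [0.1, 0.6, -6.2]
grip_width: 0.0204
gripper_force: 69.5
```

jog_arm:
  hand: [0.01, 0.01, 0.01, 0.01, 0.01]
  travel:
    - [0.0079, 0.0015, 0]
    - [0.0079, 0.0015, 0]
    - [0.0079, 0.0015, 0]
    - [0.0079, 0.0015, 0]
    - [0, 0, -0.0005]
  yaw: [0, 0, 0, 0, 0]

```text
time_s: 8.43
position: [0.4705, -0.0181, 0.0175]
tool_rot: [[0.982, 0.187, 0.001], [0.187, -0.982, -0.0], [0.001, 0.0, -1.0]]
ft_force: [3.3, 0.4, 0.2]
grip_width: 0.0204
gripper_force: 70.3
```

jog_arm:
  hand: [0.01, 0.01, 0.01, 0.01, 0.01]
  travel:
    - [0.0039, 0.0008, -0.0005]
    - [0.0039, 0.0008, 0]
    - [0.0039, 0.0008, 0]
    - [0, 0, 0]
    - [0, 0, 0]
  yaw: [0, 0, 0, 0, 0]

```text
time_s: 9.05
position: [0.4813, -0.0156, 0.0175]
tool_rot: [[0.982, 0.187, 0.0], [0.187, -0.982, 0.0], [0.0, 0.0, -1.0]]
ft_force: [-3.2, -0.4, 5.3]
grip_width: 0.0205
gripper_force: 70.9
```

jog_arm:
  hand: [0.01, 0.01, 0.01, 0.01, 0.01]
  travel:
    - [0.0015, 0.0003, 0.0003]
    - [0.0015, 0.0003, 0]
    - [0.0015, 0.0003, 0]
    - [0.0015, 0.0003, 0]
    - [0, 0, 0]
  yaw: [0, 0, 0, 0, 0]
  grip_force: 40

```text
time_s: 9.68
position: [0.4871, -0.0145, 0.0175]
tool_rot: [[0.982, 0.187, -0.0], [0.187, -0.982, -0.0], [-0.0, -0.0, -1.0]]
ft_force: [-5.4, -1.0, 4.9]
grip_width: 0.0203
gripper_force: 70.9
```

jog_arm:
  hand: [0.01, 0.01, 0.01, 0.01, 0.01]
  travel:
    - [0.0005, 0.0001, 0]
    - [0.0005, 0.0001, 0]
    - [0.0005, 0.0001, 0]
    - [0.0005, 0.0001, 0]
    - [0, 0, 0]
  yaw: [0, 0, 0, 0, 0]

```text
time_s: 10.3
position: [0.4889, -0.0141, 0.0175]
tool_rot: [[0.982, 0.187, -0.001], [0.187, -0.982, -0.0], [-0.001, -0.0, -1.0]]
ft_force: [-5.0, -0.9, 6.0]
grip_width: 0.02
gripper_force: 71.0
```

jog_arm:
  hand: [0.01, 0.01, 0.01, 0.01, 0.01]
  travel:
    - [0.0005, 0.0001, 0.0003]
    - [0.0005, 0.0001, 0.0003]
    - [0.0005, 0.0001, 0]
    - [0.0005, 0.0001, 0]
    - [0, 0, 0]
  yaw: [0, 0, 0, 0, 0]

```text
time_s: 10.92
position: [0.4905, -0.0138, 0.0176]
tool_rot: [[0.982, 0.187, -0.002], [0.187, -0.982, 0.0], [-0.002, -0.0, -1.0]]
ft_force: [-5.3, -2.4, -2.4]
grip_width: 0.0202
gripper_force: 69.9
```

jog_arm:
  hand: [0.01, 0.01, 0.01, 0.01, 0.01]
  travel:
    - [0.0003, 0.0001, 0]
    - [0.0003, 0.0001, 0]
    - [0.0003, 0, 0]
    - [0.0003, 0.0001, 0]
    - [0, 0, 0]
  yaw: [0, 0, 0, 0, 0]

```text
time_s: 11.55
position: [0.4905, -0.0137, 0.0175]
tool_rot: [[0.982, 0.187, -0.005], [0.187, -0.982, -0.0], [-0.005, -0.001, -1.0]]
ft_force: [-10.0, -6.0, 0.4]
grip_width: 0.0199
gripper_force: 70.4
```

jog_arm:
  hand: [0.05, 0.05, 0.05, 0.05, 0.05]
  travel:
    - [0, 0, 0]
    - [0, 0, 0]
    - [0, 0, 0]
    - [0, 0, 0.01]
    - [0, 0, 0.03]
  yaw: [0, 0, 0, 0, 0]

```text
time_s: 12.18
position: [0.4921, -0.0132, 0.0581]
tool_rot: [[0.982, 0.187, -0.002], [0.187, -0.982, 0.001], [-0.002, -0.001, -1.0]]
ft_force: [0.8, 0.3, 1.3]
grip_width: 0.05
gripper_force: 0.0
```

jog_arm:
  hand: [0.05, 0.05, 0.05, 0.05, 0.05]
  travel:
    - [-0.03, -0.006, 0.03]
    - [-0.03, -0.006, 0.03]
    - [-0.01, -0.002, 0.01]
    - [0, 0, 0]
    - [0, 0, 0]
  yaw: [0, 0, 0, 0, 0]

```text
time_s: 12.8
position: [0.4231, -0.0273, 0.1272]
tool_rot: [[0.982, 0.187, -0.001], [0.187, -0.982, 0.0], [-0.001, -0.0, -1.0]]
ft_force: [0.6, -0.7, 0.5]
grip_width: 0.0501
gripper_force: 0.0
```

Run:
```python
from h import *
o=env.observe();print(o['position'],np.round(o['tool_rot'],4)); np.savez('p4.npz',p=o['position'],R=o['tool_rot'])
shot('wrist','w4.png')
```

```text
[ 0.42306649 -0.02734385  0.12724906] [[ 9.824e-01  1.867e-01 -7.000e-04]
 [ 1.867e-01 -9.824e-01  4.000e-04]
 [-6.000e-04 -5.000e-04 -1.000e+00]]
```

View pics/w4.png

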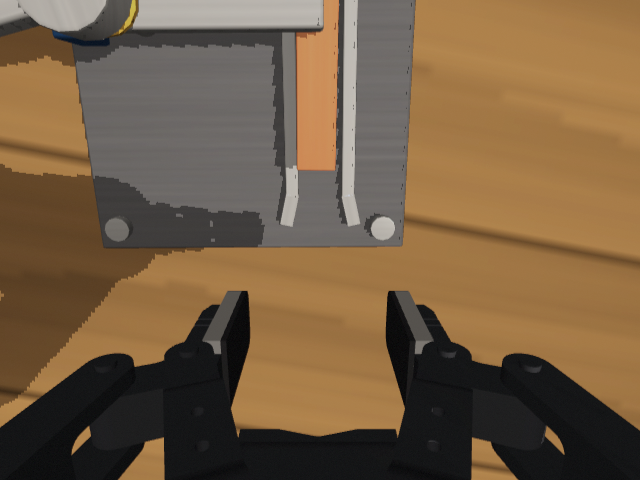

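The bar now lies under the strap. Its rear end is at row 170, the flare kinks are at about row 195, the rails end at about row 226 and the strap's near edge is at about row 30.

Run:
```python
from h import *
o=env.observe();R=np.array(o['tool_rot'])[:2,:2];p=o['position'][:2]
L=lambda u,v,z:np.round((wr(u,v,z)[:2]-p)@R*1e3,1)
for n,q in dict(rearL=(297,170,.040),rearR=(336,170,.040),railendL=(287,225,.018),railendR=(352,225,.018),kinkR=(350,194,.018),kinkL=(292,199,.018),plate=(320,246,.012),strapbot=(315,31,.045),strapfronttop=(315,25,.057)).items():print(n,L(*q))
```

```text
rearL [ 39.8 -11.8]
rearR [39.8 10.2]
railendL [  1.7 -19.8]
railendR [ 1.7 21.8]
kinkR [21.8 20.1]
kinkL [ 18.7 -16.3]
plate [-14.3   1.4]
strapbot [110.6  -1.5]
strapfronttop [111.2  -1.4]
```

The strap and plate references both put the bar at home to within about 1 mm, and the push stalled at about 12 N. I'll confirm with a gentle nudge from behind using closed fingers.

jog_arm:
  hand: [0.0, 0.0, 0.0, 0.0, 0.0]
  travel:
    - [0.01, 0.002, -0.03]
    - [0, 0, -0.03]
    - [0, 0, -0.03]
    - [0, 0, -0.02]
    - [0, 0, 0]
  yaw: [0, 0, 0, 0, 0]

```text
time_s: 13.48
position: [0.4321, -0.0251, 0.0163]
tool_rot: [[0.982, 0.187, -0.004], [0.187, -0.982, 0.001], [-0.004, -0.002, -1.0]]
ft_force: [0.2, -0.3, -0.7]
grip_width: -0.0001
gripper_force: 0.0
```

jog_arm:
  hand: [0.0, 0.0, 0.0, 0.0, 0.0]
  travel:
    - [0.005, 0.001, 0]
    - [0.004, 0.0007, 0]
    - [0.001, 0.0002, 0]
    - [0.001, 0.0002, 0]
    - [0.001, 0.0002, 0]
  yaw: [0, 0, 0, 0, 0]

```text
time_s: 14.1
position: [0.4446, -0.0231, 0.018]
tool_rot: [[0.982, 0.187, 0.0], [0.187, -0.982, -0.0], [0.0, 0.0, -1.0]]
ft_force: [-0.3, 0.7, 0.5]
grip_width: -0.0
gripper_force: 0.0
```

jog_arm:
  hand: [0.0, 0.0, 0.0, 0.0, 0.0]
  travel:
    - [0.001, 0.0002, 0]
    - [0.001, 0.0002, 0]
    - [0.001, 0.0002, 0]
    - [0.001, 0.0002, 0]
    - [0.001, 0.0002, 0]
  yaw: [0, 0, 0, 0, 0]

```text
time_s: 14.72
position: [0.4496, -0.0221, 0.0179]
tool_rot: [[0.982, 0.187, -0.0], [0.187, -0.982, 0.0], [-0.0, -0.0, -1.0]]
ft_force: [1.1, 0.1, 1.1]
grip_width: 0.0002
gripper_force: 0.0
```

jog_arm:
  hand: [0.0, 0.0, 0.0, 0.0, 0.0]
  travel:
    - [0.0004, 0.0001, 0]
    - [0.0004, 0.0001, 0]
    - [0.0004, 0.0001, 0]
    - [0.0004, 0.0001, 0]
    - [0.0004, 0, 0]
  yaw: [0, 0, 0, 0, 0]

```text
time_s: 15.35
position: [0.4507, -0.0217, 0.0179]
tool_rot: [[0.982, 0.187, -0.002], [0.187, -0.982, -0.0], [-0.002, -0.0, -1.0]]
ft_force: [-7.2, -3.2, 4.5]
grip_width: -0.0001
gripper_force: 3.4
```

jog_arm:
  hand: [0.0, 0.0, 0.0, 0.0, 0.0]
  travel:
    - [0.0003, 0.0001, 0]
    - [0.0003, 0.0001, 0]
    - [0, 0, 0]
    - [0, 0, 0]
    - [0, 0, 0]
  yaw: [0, 0, 0, 0, 0]

```text
time_s: 15.98
position: [0.4507, -0.0217, 0.0179]
tool_rot: [[0.982, 0.187, -0.003], [0.187, -0.982, -0.0], [-0.003, -0.0, -1.0]]
ft_force: [-7.5, -4.0, 6.3]
grip_width: -0.0
gripper_force: 4.4
```

The bar is rigidly home: the nudge met a hard stop at about 8 N with no further advance. Next I'll retreat and move over the wrench grip, estimated at (0.463, 0.220) with the handle at 116°.

jog_arm:
  hand: [0.0, 0.0, 0.0, 0.05, 0.06]
  travel:
    - [-0.01, -0.002, 0]
    - [0, 0, 0.05]
    - [0, 0, 0.05]
    - [0, 0, 0.05]
    - [0, 0.01, 0.01]
  yaw: [0, 0, 0, 0.16, 0.18]

```text
time_s: 16.6
position: [0.4432, -0.0139, 0.1808]
tool_rot: [[0.861, 0.508, 0.006], [0.508, -0.861, -0.002], [0.005, 0.005, -1.0]]
ft_force: [-0.0, 0.1, -0.2]
grip_width: 0.0357
gripper_force: 0.0
```

jog_arm:
  hand: [0.06, 0.06, 0.06, 0.06, 0.06]
  travel:
    - [0.004, 0.04, 0]
    - [0.004, 0.04, 0]
    - [0.004, 0.04, 0]
    - [0.005, 0.04, 0]
    - [0.005, 0.04, 0]
  yaw: [0.18, 0.18, 0.18, 0.18, 0.18]

```text
time_s: 17.23
position: [0.464, 0.1878, 0.1778]
tool_rot: [[0.137, 0.991, 0.0], [0.991, -0.137, 0.0], [0.001, 0.0, -1.0]]
ft_force: [-0.7, -0.5, -0.2]
grip_width: 0.0601
gripper_force: 0.0
```

jog_arm:
  hand: [0.06, 0.06, 0.06, 0.06, 0.06]
  travel:
    - [0, 0.033, 0]
    - [0, 0, 0]
    - [0, 0, 0]
    - [0, 0, 0]
    - [0, 0, 0]
  yaw: [0.18, 0.18, 0.18, 0.06, 0]

```text
time_s: 17.85
position: [0.464, 0.2195, 0.1777]
tool_rot: [[-0.441, 0.898, -0.0], [0.898, 0.441, 0.0], [0.0, 0.0, -1.0]]
ft_force: [-0.1, -0.1, -0.3]
grip_width: 0.0602
gripper_force: 0.0
```

Run:
```python
from h import *
o=env.observe();print(o['position'],np.round(o['tool_rot'],4))
shot('wrist','w5.png')
```

```text
[0.46400592 0.2194797  0.17774043] [[-4.407e-01  8.977e-01 -0.000e+00]
 [ 8.977e-01  4.407e-01  3.000e-04]
 [ 3.000e-04  1.000e-04 -1.000e+00]]
```

View pics/w5.png

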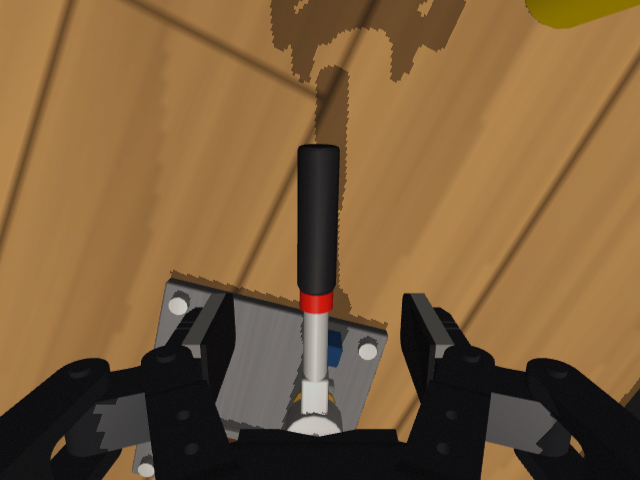

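The grip runs from (319,147) to (316,292), centred between the fingers. I'll check where it lies relative to the TCP.

Run:
```python
from h import *
o=env.observe();R=np.array(o['tool_rot'])[:2,:2];p=o['position'][:2]
for q in[(319,147),(316,292),(315,427)]:
    w=wr(*q,.086);print(q,np.round(w,4),np.round((w[:2]-p)@R*1e3,1))
```

```text
(319, 147) [0.4426 0.2666 0.086 ] [51.8  1.5]
(316, 292) [0.4802 0.1857 0.086 ] [-37.4  -0.3]
(315, 427) [0.5241 0.0942 0.086 ] [-138.9   -1.1]
```

jog_arm:
  hand: [0.06, 0.06, 0.06, 0.06, 0.06]
  travel:
    - [0, 0, -0.04]
    - [0, 0, -0.04]
    - [0, 0, -0.03]
    - [0, 0, -0.011]
    - [0, 0, 0]
  yaw: [0, 0, 0, 0, 0]

```text
time_s: 18.52
position: [0.4643, 0.2195, 0.057]
tool_rot: [[-0.441, 0.898, -0.0], [0.898, 0.441, 0.0], [0.0, -0.0, -1.0]]
ft_force: [-0.1, 0.0, 0.7]
grip_width: 0.0606
gripper_force: 0.0
```

jog_arm:
  hand: [0.03, 0.03, 0.03, 0.03, 0.03]
  travel:
    - [0, 0, 0]
    - [0, 0, 0]
    - [0, 0, 0]
    - [0, 0, 0]
    - [0, 0, 0]
  yaw: [0, 0, 0, 0, 0]
  grip_force: 20

```text
time_s: 19.15
position: [0.4642, 0.2195, 0.057]
tool_rot: [[-0.441, 0.897, 0.0], [0.897, 0.441, 0.0], [-0.0, 0.0, -1.0]]
ft_force: [0.1, 0.4, -0.7]
grip_width: 0.0299
gripper_force: 0.0
```

```bash
cat > arc.py <<'E'
import sys
from h import *
C=np.array([.524,.094])
def arc(steps):
    o=env.observe();p=o['position'][:2];R=o['tool_rot'];y=np.arctan2(R[1][0],R[0][0])
    d=p-C;th=np.arctan2(d[1],d[0]);r=np.hypot(*d);print('th',np.degrees(th),'yaw',np.degrees(y),'r',r,'z',o['position'][2],'f',np.round(o['ft_force'],1))
    q=p
    for k in range(0,len(steps),5):
        L=[]
        for s in steps[k:k+5]:
            th+=s;n=C+.139*np.array([np.cos(th),np.sin(th)]);L.append(np.round(np.r_[n-q,0],4).tolist());q=n
        print(steps[k:k+5],L)
if __name__=='__main__': arc([float(a) for a in sys.argv[1:]])
E
python3 arc.py $(for i in $(seq 10);do echo -0.05;done) -.03 -.03 -.03 -.02 -.02
```

```text
th 115.47892362218126 yaw 116.18269052690049 r 0.13903062253636655 z 0.05697525751487155 f [ 0.1  0.4 -0.7]
[-0.05, -0.05, -0.05, -0.05, -0.05] [[0.0064, 0.0028, 0.0], [0.0065, 0.0025, 0.0], [0.0066, 0.0022, 0.0], [0.0067, 0.0019, 0.0], [0.0068, 0.0015, 0.0]]
[-0.05, -0.05, -0.05, -0.05, -0.05] [[0.0068, 0.0012, 0.0], [0.0069, 0.0008, 0.0], [0.0069, 0.0005, 0.0], [0.0069, 0.0001, 0.0], [0.0069, -0.0002, 0.0]]
[-0.03, -0.03, -0.03, -0.02, -0.02] [[0.0042, -0.0003, 0.0], [0.0041, -0.0004, 0.0], [0.0041, -0.0005, 0.0], [0.0027, -0.0004, 0.0], [0.0027, -0.0005, 0.0]]
```

jog_arm:
  hand: [0.03, 0.03, 0.03, 0.03, 0.03]
  travel:
    - [0.0064, 0.0028, 0.0]
    - [0.0065, 0.0025, 0.0]
    - [0.0066, 0.0022, 0.0]
    - [0.0067, 0.0019, 0.0]
    - [0.0068, 0.0015, 0.0]
  yaw: [-0.06, -0.05, -0.05, -0.05, -0.05]

```text
time_s: 19.77
position: [0.4968, 0.2301, 0.0566]
tool_rot: [[-0.194, 0.981, -0.002], [0.981, 0.194, -0.001], [-0.0, -0.002, -1.0]]
ft_force: [-2.0, -2.8, -0.7]
grip_width: 0.0301
gripper_force: 1.0
```

jog_arm:
  hand: [0.03, 0.03, 0.03, 0.03, 0.03]
  travel:
    - [0.0068, 0.0012, 0.0]
    - [0.0069, 0.0008, 0.0]
    - [0.0069, 0.0005, 0.0]
    - [0.0069, 0.0001, 0.0]
    - [0.0069, -0.0002, 0.0]
  yaw: [-0.05, -0.05, -0.05, -0.05, -0.05]

```text
time_s: 20.4
position: [0.5311, 0.2325, 0.0566]
tool_rot: [[0.054, 0.999, -0.002], [0.999, -0.054, -0.001], [-0.001, -0.002, -1.0]]
ft_force: [-1.7, -1.6, 0.5]
grip_width: 0.0303
gripper_force: 1.0
```

```bash
python3 arc.py -.03 -.03 -.03 -.02 -.02 -.02 -.02 -.01 -.01 -.01
```

```text
th 87.06753469936258 yaw 86.87719980068933 r 0.13868540043861377 z 0.05659143325232783 f [-1.7 -1.6  0.5]
[-0.03, -0.03, -0.03, -0.02, -0.02] [[0.0042, 0.0, 0.0], [0.0042, -0.0004, 0.0], [0.0041, -0.0005, 0.0], [0.0027, -0.0004, 0.0], [0.0027, -0.0005, 0.0]]
[-0.02, -0.02, -0.01, -0.01, -0.01] [[0.0027, -0.0005, 0.0], [0.0027, -0.0006, 0.0], [0.0014, -0.0003, 0.0], [0.0014, -0.0003, 0.0], [0.0013, -0.0003, 0.0]]
```

jog_arm:
  hand: [0.03, 0.03, 0.03, 0.03, 0.03]
  travel:
    - [0.0042, -0.0002, 0.0]
    - [0.0042, -0.0004, 0.0]
    - [0.0041, -0.0005, 0.0]
    - [0.0027, -0.0004, 0.0]
    - [0.0027, -0.0005, 0.0]
  yaw: [-0.03, -0.03, -0.03, -0.02, -0.02]

```text
time_s: 21.02
position: [0.5495, 0.2307, 0.0569]
tool_rot: [[0.183, 0.983, -0.0], [0.983, -0.183, -0.0], [-0.0, -0.0, -1.0]]
ft_force: [-2.2, -1.7, -0.9]
grip_width: 0.03
gripper_force: 1.0
```

```bash
python3 arc.py -.01 -.01 -.01 -.01 -.01 -.01 -.01 -.01 -.01 -.01 -.01 -.01 -.01 -.01 -.01 | cut -c1-330
```

```text
th 79.42192751220416 yaw 79.4481348227239 r 0.13910960527761862 z 0.056894334028353394 f [-2.2 -1.7 -0.9]
[-0.01, -0.01, -0.01, -0.01, -0.01] [[0.0013, -0.0004, 0.0], [0.0014, -0.0003, 0.0], [0.0014, -0.0003, 0.0], [0.0014, -0.0003, 0.0], [0.0014, -0.0003, 0.0]]
[-0.01, -0.01, -0.01, -0.01, -0.01] [[0.0014, -0.0003, 0.0], [0.0013, -0.0003, 0.0], [0.0013, -0.0004, 0.0], [0.0013, -0.0004, 0.0], [0.0013, -0.0004, 0.0]]
[-0.01, -0.01, -0.01, -0.01, -0.01] [[0.0013, -0.0004, 0.0], [0.0013, -0.0004, 0.0], [0.0013, -0.0004, 0.0], [0.0013, -0.0004, 0.0], [0.0013, -0.0004, 0.0]]
```

jog_arm:
  hand: [0.03, 0.03, 0.03, 0.03, 0.03]
  travel:
    - [0.0014, -0.0003, 0.0]
    - [0.0014, -0.0003, 0.0]
    - [0.0014, -0.0003, 0.0]
    - [0.0014, -0.0003, 0.0]
    - [0.0014, -0.0003, 0.0]
  yaw: [-0.01, -0.01, -0.01, -0.01, -0.01]

```text
time_s: 21.65
position: [0.5565, 0.2293, 0.0569]
tool_rot: [[0.232, 0.973, -0.0], [0.973, -0.232, -0.0], [-0.0, -0.0, -1.0]]
ft_force: [-2.2, -1.3, -0.3]
grip_width: 0.03
gripper_force: 1.0
```

jog_arm:
  hand: [0.03, 0.03, 0.03, 0.03, 0.03]
  travel:
    - [0.0014, -0.0003, 0.0]
    - [0.0013, -0.0003, 0.0]
    - [0.0013, -0.0004, 0.0]
    - [0.0013, -0.0004, 0.0]
    - [0.0013, -0.0004, 0.0]
  yaw: [-0.01, -0.01, -0.01, -0.01, -0.01]

```text
time_s: 22.28
position: [0.5632, 0.2275, 0.0569]
tool_rot: [[0.28, 0.96, 0.0], [0.96, -0.28, 0.0], [0.0, 0.0, -1.0]]
ft_force: [-2.6, -0.6, 0.3]
grip_width: 0.0302
gripper_force: 1.0
```

jog_arm:
  hand: [0.03, 0.03, 0.03, 0.03, 0.03]
  travel:
    - [0.0013, -0.0004, 0.0]
    - [0.0013, -0.0004, 0.0]
    - [0.0013, -0.0004, 0.0]
    - [0.0013, -0.0004, 0.0]
    - [0.0013, -0.0004, 0.0]
  yaw: [-0.01, -0.01, -0.01, -0.01, -0.01]

```text
time_s: 22.9
position: [0.5696, 0.2254, 0.0569]
tool_rot: [[0.328, 0.945, -0.0], [0.945, -0.328, -0.0], [-0.0, -0.0, -1.0]]
ft_force: [-2.3, -0.4, 0.4]
grip_width: 0.03
gripper_force: 1.0
```

```bash
python3 arc.py -.01 -.01 -.01 -.01 -.01 -.01 -.01 -.01 -.01 -.01 -.01 -.01 -.01 -.01 -.01 -.01 -.01 -.01 -.01 -.01
```

```text
th 70.85543703564957 yaw 70.88204935105959 r 0.1391293767764975 z 0.05690397884601921 f [-2.3 -0.4  0.4]
[-0.01, -0.01, -0.01, -0.01, -0.01] [[0.0013, -0.0006, 0.0], [0.0013, -0.0005, 0.0], [0.0013, -0.0005, 0.0], [0.0013, -0.0005, 0.0], [0.0013, -0.0005, 0.0]]
[-0.01, -0.01, -0.01, -0.01, -0.01] [[0.0013, -0.0005, 0.0], [0.0013, -0.0005, 0.0], [0.0013, -0.0006, 0.0], [0.0013, -0.0006, 0.0], [0.0013, -0.0006, 0.0]]
[-0.01, -0.01, -0.01, -0.01, -0.01] [[0.0013, -0.0006, 0.0], [0.0013, -0.0006, 0.0], [0.0012, -0.0006, 0.0], [0.0012, -0.0006, 0.0], [0.0012, -0.0006, 0.0]]
[-0.01, -0.01, -0.01, -0.01, -0.01] [[0.0012, -0.0007, 0.0], [0.0012, -0.0007, 0.0], [0.0012, -0.0007, 0.0], [0.0012, -0.0007, 0.0], [0.0012, -0.0007, 0.0]]
```

jog_arm:
  hand: [0.03, 0.03, 0.03, 0.03, 0.03]
  travel:
    - [0.0013, -0.0005, 0.0]
    - [0.0013, -0.0005, 0.0]
    - [0.0013, -0.0005, 0.0]
    - [0.0013, -0.0005, 0.0]
    - [0.0013, -0.0005, 0.0]
  yaw: [-0.01, -0.01, -0.01, -0.01, -0.01]

```text
time_s: 23.52
position: [0.5761, 0.223, 0.0569]
tool_rot: [[0.374, 0.927, -0.0], [0.927, -0.374, -0.0], [-0.0, -0.0, -1.0]]
ft_force: [-1.5, -0.9, -0.6]
grip_width: 0.0302
gripper_force: 1.0
```

jog_arm:
  hand: [0.03, 0.03, 0.03, 0.03, 0.03]
  travel:
    - [0.0013, -0.0005, 0.0]
    - [0.0013, -0.0005, 0.0]
    - [0.0013, -0.0006, 0.0]
    - [0.0013, -0.0006, 0.0]
    - [0.0013, -0.0006, 0.0]
  yaw: [-0.01, -0.01, -0.01, -0.01, -0.01]

```text
time_s: 24.15
position: [0.5827, 0.2202, 0.0569]
tool_rot: [[0.42, 0.907, 0.0], [0.907, -0.42, 0.0], [0.0, -0.0, -1.0]]
ft_force: [-3.6, -0.3, -0.3]
grip_width: 0.03
gripper_force: 1.0
```

jog_arm:
  hand: [0.03, 0.03, 0.03, 0.03, 0.03]
  travel:
    - [0.0006, -0.0003, 0.0]
    - [0.0006, -0.0003, 0.0]
    - [0.0006, -0.0003, 0.0]
    - [0.0006, -0.0003, 0.0]
    - [0.0006, -0.0003, 0.0]
  yaw: [-0.005, -0.005, -0.005, -0.005, -0.005]

```text
time_s: 24.78
position: [0.5856, 0.2187, 0.0569]
tool_rot: [[0.442, 0.897, 0.0], [0.897, -0.442, 0.0], [0.0, 0.0, -1.0]]
ft_force: [-2.1, -0.7, -0.8]
grip_width: 0.0302
gripper_force: 1.0
```

Still running down. Continuing at a moderate step.

jog_arm:
  hand: [0.03, 0.03, 0.03, 0.03, 0.03]
  travel:
    - [0.0012, -0.0006, 0.0]
    - [0.0012, -0.0006, 0.0]
    - [0.0012, -0.0006, 0.0]
    - [0.0012, -0.0006, 0.0]
    - [0.0012, -0.0006, 0.0]
  yaw: [-0.01, -0.01, -0.01, -0.01, -0.01]

```text
time_s: 25.4
position: [0.5916, 0.2156, 0.0569]
tool_rot: [[0.487, 0.873, -0.0], [0.873, -0.487, -0.0], [-0.0, -0.0, -1.0]]
ft_force: [-2.7, 0.1, -0.5]
grip_width: 0.03
gripper_force: 1.3
```

jog_arm:
  hand: [0.03, 0.03, 0.03, 0.03, 0.03]
  travel:
    - [0.0012, -0.0007, 0.0]
    - [0.0012, -0.0007, 0.0]
    - [0.0012, -0.0007, 0.0]
    - [0.0012, -0.0007, 0.0]
    - [0.0012, -0.0007, 0.0]
  yaw: [-0.01, -0.01, -0.01, -0.01, -0.01]

```text
time_s: 26.02
position: [0.5955, 0.2131, 0.0563]
tool_rot: [[0.529, 0.848, -0.005], [0.848, -0.529, 0.001], [-0.002, -0.005, -1.0]]
ft_force: [-9.6, 3.7, 0.8]
grip_width: 0.0301
gripper_force: 5.1
```

```bash
python3 arc.py -.01 -.01 -.01 -.01 -.01 -.01 -.01 -.01 -.01 -.01
```

```text
th 59.034306124261825 yaw 58.03394581115351 r 0.13892602891893377 z 0.056311573076046124 f [-9.6  3.7  0.8]
[-0.01, -0.01, -0.01, -0.01, -0.01] [[0.0012, -0.0007, 0.0], [0.0012, -0.0007, 0.0], [0.0012, -0.0007, 0.0], [0.0012, -0.0008, 0.0], [0.0012, -0.0008, 0.0]]
[-0.01, -0.01, -0.01, -0.01, -0.01] [[0.0012, -0.0008, 0.0], [0.0011, -0.0008, 0.0], [0.0011, -0.0008, 0.0], [0.0011, -0.0008, 0.0], [0.0011, -0.0008, 0.0]]
```

Tight now at 10.3 N. I'll go on in 2 mm steps.

jog_arm:
  hand: [0.03, 0.03, 0.03, 0.03, 0.03]
  travel:
    - [0.0004, -0.0002, 0.0]
    - [0.0003, -0.0002, 0.0]
    - [0.0003, -0.0002, 0.0]
    - [0.0003, -0.0002, 0.0]
    - [0.0003, -0.0002, 0.0]
  yaw: [-0.002, -0.002, -0.002, -0.002, -0.002]

```text
time_s: 26.65
position: [0.5974, 0.2121, 0.0564]
tool_rot: [[0.538, 0.843, -0.004], [0.843, -0.538, 0.001], [-0.001, -0.004, -1.0]]
ft_force: [-8.9, 4.1, 0.5]
grip_width: 0.0297
gripper_force: 4.6
```

jog_arm:
  hand: [0.03, 0.03, 0.03, 0.03, 0.03]
  travel:
    - [0.0003, -0.0002, 0.0]
    - [0.0003, -0.0002, 0.0]
    - [0.0003, -0.0002, 0.0]
    - [0.0003, -0.0002, 0.0]
    - [0, 0, 0]
  yaw: [-0.002, -0.002, -0.002, -0.002, 0]

```text
time_s: 27.28
position: [0.5988, 0.2112, 0.0565]
tool_rot: [[0.545, 0.839, -0.004], [0.839, -0.545, 0.001], [-0.001, -0.004, -1.0]]
ft_force: [-8.0, 3.4, 0.7]
grip_width: 0.0303
gripper_force: 4.3
```

Push has fallen 10.3 → 9.8 → 8.7 N over about 4 mm of further motion, matching the click curve at roughly 8 mm of give. Stopping here: I'll open the fingers so the wrench springs back, then lift clear.

jog_arm:
  hand: [0.05, 0.075, 0.075, 0.075, 0.075]
  travel:
    - [0, 0, 0]
    - [0, 0, 0]
    - [0, 0, 0]
    - [0, 0, 0]
    - [0, 0, 0]
  yaw: [0, 0, 0, 0, 0]

```text
time_s: 27.9
position: [0.6006, 0.2104, 0.057]
tool_rot: [[0.545, 0.839, 0.001], [0.839, -0.545, 0.0], [0.0, 0.0, -1.0]]
ft_force: [1.5, -0.4, 0.5]
grip_width: 0.0749
gripper_force: 0.0
```

jog_arm:
  hand: [0.075, 0.075, 0.075, 0.075, 0.075]
  travel:
    - [0, 0, 0.02]
    - [0, 0, 0.03]
    - [0, 0, 0.04]
    - [0, 0, 0.04]
    - [0, 0, 0]
  yaw: [0, 0, 0, 0, 0]

```text
time_s: 28.52
position: [0.6016, 0.2106, 0.1904]
tool_rot: [[0.545, 0.839, 0.007], [0.839, -0.545, 0.001], [0.005, 0.005, -1.0]]
ft_force: [-1.1, -0.5, -0.8]
grip_width: 0.0751
gripper_force: 0.0
```

Run:
```python
from h import *
shot('wrist','w6.png');shot('top','t6.png');im=cv2.imread('pics/w6.png')
a=cv2.resize(im,(400,300));b=cv2.imread('pics/t6.png')[60:360,200:600];s=(shot('side','s6.png'),cv2.imread('pics/s6.png')[180:330,240:440])[1]
d=np.zeros((600,800,3),np.uint8);d[:300,:400]=a;d[:300,400:]=b;d[300:,:400]=cv2.resize(s,(400,300));cv2.imwrite('pics/m6.png',d)
```

```text
(no output)
```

View pics/m6.png

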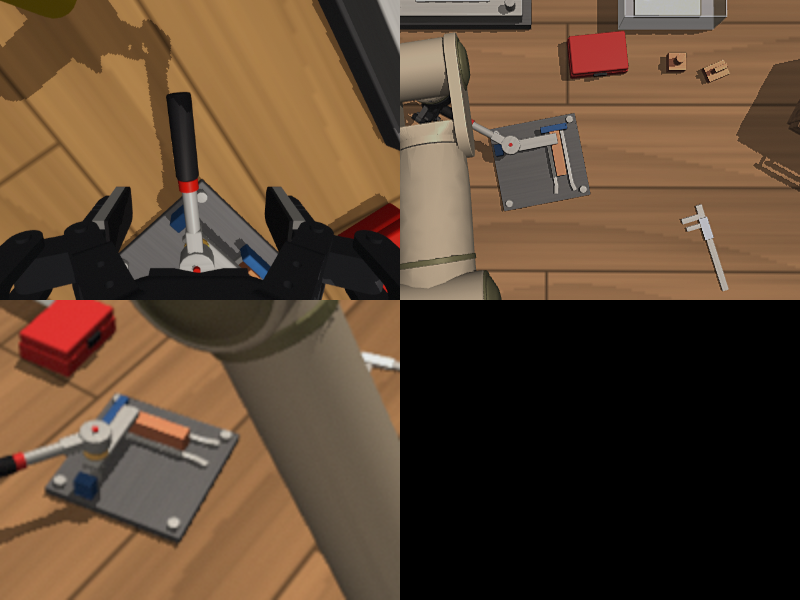

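The final views show the bar under the strap against the stop, the wrench sprung back clear of the fingers, and the bystanders in view undisturbed.

```bash
python3 -c "
from rig import env
print(env.close_job())"
```

```text
the job is handed in; nothing more can be done
None
```

The bar is fully home and clamped; I stopped the wrench just past its click, at roughly 8 mm of give by feel, let go and handed the job in at about 29 s, with no verdict returned.

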